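# Set the fume extractor to speed five and start it

## Task

Before welding, set the fume extractor on the bench: with a fingertip, gently push the pointer of its rotary selector round, click by click, to speed 5 (the fifth dot after the off bar) and let it rest there. Then press the small start button all the way down with a fingertip and let it spring back. Do not press start while the selector is at any other speed, leave the big mushroom stop button alone, and leave the tube, the jar and the piece of steel angle where they are.

Things in the scene. Friction and masses are not known exactly. Their poses are not given: they have to be found in the camera images.
- desk: Control desk of the fume extractor: grey steel box fixed to the bench, 200 mm (its x) by 340 mm (its y) by 80 mm high. Origin at the centre of its underside; z up. Its flat top, 80 mm above the bench, carries the controls: in the desk frame the selector axis is at (0, 75) mm, the start button at (-20, -60), the stop button at (-20, -130).
- selector_axis (a point): Point on the selector's vertical axis, level with the top panel. Round it, on a 68 mm radius, eight flat black marks lie on the panel: a short bar for position 0 (off), then seven dots for speeds 1 to 7, 30 degrees apart, clockwise seen from above.
- selector (a joint): Selector angle (rad), grows clockwise from above: position k at 0.5236 k, stops at 0 and 7. The arm points along the desk's +x turned counter-clockwise by 105 degrees minus this angle. Starts in position 0, 1 or 2. A sprung detent holds each position; pushed past the midpoint it snaps into the next. Turning takes about 0.13 N m at most.
- selector_tip (a point): Outer end of the pointer arm, 55 mm from the axis, 25 mm above the panel. Black plastic selector: skirt 56 mm across, top 11 mm above the panel; hub 36 mm across, top at 38 mm; a pointer arm to one side only, 14 mm wide, out to 55 mm, from 12 to 38 mm above the panel, a white line on top.
- start (a joint): Travel of the start button (m): 0 released, 0.006 fully down. A spring pushes it back; fully down takes 5 N.
- start_top (a point): Centre of the top of the start button: flat black round button 24 mm across in a steel housing; it presses straight down.
- stop (a joint): Travel of the stop button (m): 0 released, 0.006 fully down. To be left alone.
- stop_top (a point): Centre of the top of the stop button: black mushroom head 44 mm across, 34 mm above the panel, 70 mm from the start button.
- tube: Bystander: loose steel tube offcut standing upright, 60 mm across, 110 mm high, left of the desk. Origin at the centre of its foot.
- jar: Bystander: loose closed jar standing upright, 70 mm across, 85 mm high, right of the desk. Origin at the centre of its foot.
- angle: Bystander: loose offcut of steel angle, 50 by 70 mm, lying on one flange with the other standing 50 mm high, on the bench close beyond the desk's far side. Origin at the centre of its underside.

How it is judged (in metres and radians):
On the way, in this order (a step that is already met when the one before it is completed fails the run):
1. the selector stands in position 5 and rests (value of joint selector between 2.48799 and 2.74799 rad and velocity of joint selector between -0.1 and 0.1 rad/s), for 0.3 s.
2. the start button is pressed down, the selector still in position 5 (value of joint selector between 2.48799 and 2.74799 rad and value of joint start above 0.0045 m), for 0.05 s.
At the end, for the whole second after the job is handed in: The selector rests in position 5 (2.618 rad, within 0.13 rad), the start button was then pressed to at least 4.5 mm and has sprung back to under 1.5 mm, the stop button is up, and the tube, jar and steel angle are within 30 mm of where they were, tube and jar upright (value of joint selector between 2.48799 and 2.74799 rad and value of joint each of start, stop below 0.0015 m and distance of each of tube, jar, angle from where it was at the start of the episode below 0.03 m and angle between each of tube, jar's own z axis and vertical below 0.3 rad); the robot touches nothing.
It fails at once if start pressed (over 3 mm) while the selector is not in position 5 (value of joint start above 0.003 m and not (value of joint selector between 2.48799 and 2.74799 rad)).
It fails at once if the stop button is pressed (over 3 mm) (value of joint stop above 0.003 m).
It fails at once if the selector is squeezed or forced (over 25 N from the fingers) (contact force between the fingers and selector above 25 N).
It fails at once if the tube, jar or steel angle is lifted, knocked over or pushed more than 30 mm (distance of any of tube, jar, angle from where it was at the start of the episode above 0.03 m or height (world z) of any of tube, jar, angle above 0.02 m or angle between any of tube, jar's own z axis and vertical above 0.3 rad).
It also fails if it takes over 51 s, if anything falls off the work surface, if the arm or the gripper's body presses on something with over 40 N, if the wrist force passes 120 N, or if a joint passes its speed limit or range.

## Robot

A 6-joint arm with a two-finger parallel gripper is mounted at the origin on the work surface. World frame = base frame: x ahead of the robot, y to its left, z up, the work surface at z = 0. Lengths are in mm, angles in rad, forces in N, time in s.
With the tool pointing down it reaches from about 400 to 925 mm from the base axis. Payload 12.5 kg.
Tool frame: the origin (TCP) lies at the very end of the fingers, on their centre line; the grasp point (between the pads) lies 19 mm behind it; z points along the fingers, y is the line along which they close (so a half turn about z gives the same grasp; the last joint's range is limited). The gripper opens to 95 mm and grips with 3 to 60 N. Pads are 20 mm wide; open, the fingers measure 119 mm over their backs; the gripper's body (75 mm by 180 mm) begins 59 mm behind the grasp point.
Start: joints at [-1.337, 0.491, 1.559, -0, 1.092, -0.106], TCP at [208.335, -589.274, 214.661] pointing down, gripper open.
Joint ranges: [-3.1, 3.1], [-0.84, 2.19], [0.05, 2.79], [-1.13, 4.28], [0.06, 2.93], [-2.69, 2.69]. Speed limits (rad/s): [2.22, 2.22, 2.79, 3.14, 3.14, 3.14].

## Interface

Orientations are given as [roll, pitch, yaw] about the fixed x, y, z axes, in that order (R = Rz(yaw) Ry(pitch) Rx(roll)).
In Python, from cell import env, status, order, read_camera, camera_info gives the robot as it stands (env), with the cameras as plain functions, the readings (status) and the job (order).
- The arm moves only by the tool pendant, called after "Request:" as name(argument=value, ...), one argument or row to a line, values as JSON. Schema: {"type":"object","properties":{"segments":{"type":"array","items":{"type":"object","properties":{"pos":{"type":"array","items":{"type":"number"},"minItems":3,"maxItems":3},"rz":{"type":"number"},"finger_gap":{"type":"number"}},"additionalProperties":false,"required":["finger_gap"]},"minItems":1,"maxItems":5},"only":{"type":"string"},"quiet":{"type":"boolean"},"lines":{"type":"string"}},"required":["segments"],"additionalProperties":false}. segments is a list of rows, 1 to 5 of them, each an object with the fields pos (a list: dx, dy, dz in shares of 75 cm (1.0 is 75 cm)), rz (a turn about the tool's z in fractions of the full range, 1 being 4 rad), finger_gap (the opening from 0.0 (shut) to 1.0 (fully open)); a field left out counts as zero (the opening has to be given); each row is the pose to reach, as a shift and turn from the pose commanded when the call began, along the tool's axes at that moment; what a row does not reach only later rows make up. A row lasts 1/12 s, in which the tool goes at most 41.7 mm and 0.125 rad, less where a joint would pass 70% of its speed; a pose out of reach is approached as far as the arm can. The fingers move at their own pace and stop on an object; the grip force is fixed at half the most. Time passes only in rows, so rows that do not move let the fingers close. The tool returns the time, the measured TCP pose, the force, the opening and the grip force at its end. only (a regular expression) keeps the lines of the reply that match it, lines (a string "A,B") keeps lines A to B, and quiet returns only ok. A shift or turn number past 1, either way, is cut back to 1. Input that does not fit is refused with a message, and nothing moves.
- status.state(): the state, without advancing time (a new reading comes with each control period).
- read_camera(name): name is "scene" or "side" or "wrist"; returns (picture, depth): 384x512x3 uint8, red, green, blue; 384x512 float32, mm along the optical axis (not along the pixel's ray), 0 where there is no reading.
- camera_info(name): a dict with "vertical_fov" (degrees; the focal length in pixels is half the picture's height over the tangent of half this angle, whatever the lens; pixels are square), "cx", "cy" (the principal point, pixels), "dist_coeffs" ([k1, k2, p1, p2, k3] as OpenCV has them; the pictures are not rectified), "origin" and "attitude" of the camera in the world. Camera axes: x right, y down, z forward; pixel columns grow to the right and rows downward; lengths in mm; the calibration is good to about 2 mm. A picture is of the moment at which its call begins: read the wrist's pose just before it. camera_info takes no time and is no camera call; for the wrist camera it gives the pose at the moment of the call.
- order.job_done(): hands the job in; it is judged then, once.
The state is a dict: "t": time; "joints": joint angles; "qvel": joint speeds; "tau": joint torques, N m; "eef_pos": TCP position; "tcp_rot": TCP orientation; "ft_force": force on the tool from outside, world axes, zero at the start; "moment": the same for the moment, N m; "opening": opening from 0.0 (shut) to 1.0 (fully open); "grip_force": force on a finger pad.
Only numpy, scipy, OpenCV 4.12 (cv2) and the standard library are available. Lean on these libraries where they do the work, as an engineer would, in place of code of your own. Each camera call takes 0.05 s, during which the arm holds its last target. There are 200 camera calls.

## Working session

There is one attempt and no reset: what is moved stays moved. The work goes in short steps, Python scripts to look and compute and a tool call to move; the robot and the scene stay as the last step left them, time stands still between calls to the robot, and variables do not carry over. Pictures are saved under pics/ and viewed, at most 10 in all, crops included, and the job is handed in when it is done.

```bash
ls; mkdir -p pics; cat > h.py <<'E'
from cell import env, status, order, read_camera, camera_info
import numpy as np, cv2
def K(name):
    i=camera_info(name); f=192/np.tan(np.radians(i["vertical_fov"])/2)
    return i,np.array([[f,0,i["cx"]],[0,f,i["cy"]],[0,0,1.]]),np.array(i["dist_coeffs"],float)
E
python3 - <<'E'
from h import *
for n in("scene","side"):
    p,d=read_camera(n); cv2.imwrite(f"pics/{n}.png",p[...,::-1]); np.savez(f"{n}.npz",p=p,d=d); print(camera_info(n))
cv2.imwrite("pics/both.png",cv2.resize(np.vstack([cv2.imread("pics/scene.png"),cv2.imread("pics/side.png")]),None,fx=.78,fy=.78))
print(status.state())
E
```

```text
cell.py
pics
{'vertical_fov': 46.86431349324068, 'cx': 261.6094891377286, 'cy': 184.93630126011885, 'dist_coeffs': array([0.02332565, 0.        , 0.        , 0.        , 0.        ]), 'origin': array([1209.56825896,   31.12189671, 1108.04482415]), 'attitude': array([-2.61681536,  0.01387784,  1.56176357])}
{'vertical_fov': 42.50890022119013, 'cx': 258.59559953052883, 'cy': 192.28027325513375, 'dist_coeffs': array([0.03287658, 0.        , 0.        , 0.        , 0.        ]), 'origin': array([408.68912395, 953.14103696, 855.02582821]), 'attitude': array([-2.2427829 ,  0.01312992, -2.92900527])}
{'t': 0.1, 'joints': array([-1.33659372e+00,  4.91512792e-01,  1.55940175e+00,  1.94685912e-05,
        1.09170820e+00, -1.05581053e-01]), 'qvel': array([ 6.04331589e-05, -1.64509408e-04, -4.32997789e-04,  4.81884999e-04,
        4.33537020e-04, -1.09166803e-03]), 'tau': array([ 1.54345937e-03, -6.13620973e+01, -2.58607221e+01,  6.93606469e-02,
        4.70574643e-02, -2.94678978e-05]), 'eef_pos': array([ 208.28698581, -589.03565809,  214.10723213]), 'tcp_rot': array([-3.14057012e+00, -1.25727437e-04,  3.39774607e-01]), 'ft_force': array([ 0.08724606, -0.50855049, -0.52104518]), 'moment': array([ 0.00253475,  0.02445626, -0.05123533]), 'grip_force': 0.0, 'opening': 0.9992409488490572}
```

View pics/scene.png

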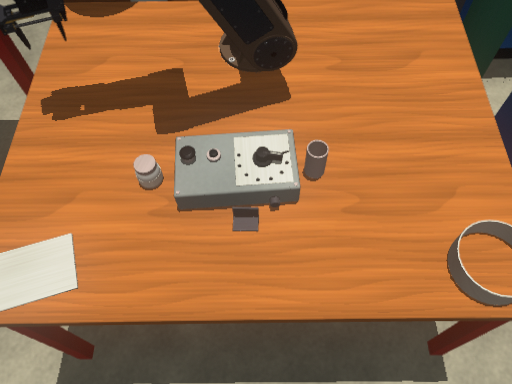

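The desk is at about (237,168), with the jar on its left, the tube on its right and the angle below it. The pointer points right. I'll enlarge that area.

```bash
python3 - <<'E'
import cv2
p=cv2.imread("pics/scene.png")[120:240,170:330]
cv2.imwrite("pics/crop.png",cv2.resize(p,None,fx=5,fy=5,interpolation=cv2.INTER_CUBIC))
E
```

```text
(no output)
```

View pics/crop.png

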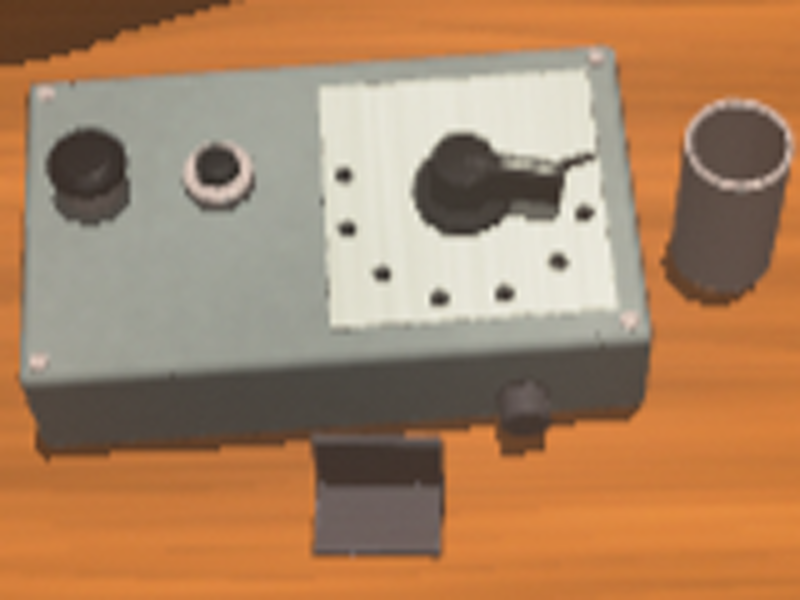

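View pics/side.png

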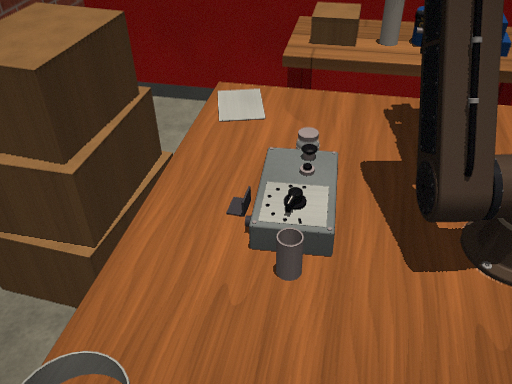

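The crop shows the selector's bar near (575,160), then dots 1 to 7 clockwise at (585,213), (558,262), (505,293), (440,298), (382,274), (347,229) and (345,175). The start button is at (217,165) and the stop at (88,165). Next I'll fit the desk pose from the marks and test each pointer position by projection.

```bash
cat >> h.py <<'E'
from scipy.spatial.transform import Rotation as R
def ray_plane(name,uv,z):
    i,k,d=K(name); n=cv2.undistortPoints(np.array(uv,float).reshape(-1,1,2),k,d)[:,0]
    v=np.c_[n,np.ones(len(n))]@R.from_euler('xyz',i["attitude"]).as_matrix().T
    o=np.array(i["origin"]); return o+v*((z-o[2])/v[:,2])[:,None]
def proj(name,P):
    i,k,d=K(name); r=R.from_euler('xyz',i["attitude"]).as_matrix().T
    return cv2.projectPoints(np.array(P,float).reshape(-1,1,3),cv2.Rodrigues(r)[0],-r@np.array(i["origin"]),k,d)[0][:,0]
E
python3 - <<'E'
from h import *
dots=np.array([(585,213),(558,262),(505,293),(440,298),(382,274),(347,229),(345,175)])/5+[169.6,119.6]
W=ray_plane("scene",dots,80)[:,:2]
a=np.radians(105-30*np.arange(1,8)); D=np.c_[68*np.cos(a),75+68*np.sin(a)]
# rigid 2D fit
wc,dc=W.mean(0),D.mean(0); w,d=W-wc,D-dc
yaw=np.arctan2((d[:,0]*w[:,1]-d[:,1]*w[:,0]).sum(),(d*w).sum())
r=np.array([[np.cos(yaw),-np.sin(yaw)],[np.sin(yaw),np.cos(yaw)]]); t=wc-r@dc
print(yaw,t,"res",np.round(W-(D@r.T+t),1).tolist())
# desk corners check via crop corners
C=ray_plane("scene",np.array([(32,85),(612,48),(648,340),(22,380)])/5+[169.6,119.6],80)[:,:2]
print("corners in desk",np.round((C-t)@r,1).tolist())
m=lambda x,y:r@[x,y]+t
print("axis",m(0,75),"start",m(-20,-60),"stop",m(-20,-130))
for k in range(3):
    a=np.radians(105-30*k); P=np.r_[m(55*np.cos(a),75+55*np.sin(a)),118]
    print(k,(proj("scene",[P])-[169.6,119.6])*5)
for u,z in(((740,185),110),): print("tube c", ray_plane("scene",[np.array((740,145))/5+[169.6,119.6]],110))
print("jar",ray_plane("scene",[[147,161]],85))
# depth of the start button
f=np.load("scene.npz"); i,k,_=K("scene")
for c in((217,165),(88,155),(150,250),(465,153),(380,150)):
    u,v=(np.array(c)/5+[169.6,119.6]).round().astype(int); z=f["d"][v,u]
    p=np.linalg.inv(k)@[u,v,1]*z; print(c,R.from_euler('xyz',i["attitude"]).as_matrix()@p+i["origin"])
np.savez("desk.npz",yaw=yaw,t=t,r=r)
E
```

```text
0.05959812189699726 [533.76646573 -49.64582169] res [[-0.1, 0.0], [-0.0, -0.1], [-0.2, 0.0], [0.2, -0.0], [0.2, -0.0], [0.2, -0.2], [-0.4, 0.2]]
corners in desk [[-94.0, -166.9], [-94.2, 167.2], [100.5, 166.4], [99.4, -166.9]]
axis [529.29925222  25.22102013] start [ 517.37574538 -110.73055207] stop [ 521.54514465 -180.6062711 ]
0 [[558.7278244  127.54623089]]
1 [[563.53036225 170.848207  ]]
2 [[541.13148415 210.93192477]]
tube c [[519.77876416 176.14759407 110.        ]]
jar [[ 535.35068478 -293.58635423   85.        ]]
(217, 165) [ 523.42069377 -110.03974513  101.92911107]
(88, 155) [ 523.11785133 -179.72552723  113.0464651 ]
(150, 250) [ 564.22738622 -146.18371825   80.27407876]
(465, 153) [525.58902967  27.30051113 115.83010415]
(380, 150) [501.54514166 -20.51918143  82.23758969]
```

The fit residuals are under 0.5 mm. The pointer starts in position 1, since its tip projects to (563,171). I'll push with shut fingers, with the tool turning along with the arm.

```bash
cat >> h.py <<'E'
AX=np.array([529.3,25.2]); 
def wp(deg,back,z,rad=42):   # finger centre 'back' mm behind an arm at 'deg' (world)
    a=np.radians(deg); u=np.array([np.cos(a),np.sin(a)]); v=np.array([-u[1],u[0]])
    return np.r_[AX+rad*u+back*v,z,a+np.pi/2]
def rel(p,q):  # p,q=(x,y,z,yaw), tool down -> dx dy dz turn
    c,s=np.cos(p[3]),np.sin(p[3]); d=np.subtract(q,p)
    return np.round([c*d[0]+s*d[1], s*d[0]-c*d[1], -d[2], -d[3]],3)
def here():
    s=status.state(); return np.r_[s["eef_pos"],s["tcp_rot"][2]]
def plan(ws,p=None):
    p=here() if p is None else p
    for w in ws: print(rel(p,w)); p=w
E
python3 - <<'E'
from h import *
p=here(); q=wp(78.4,27,200); print(p,q)
plan([p+(q-p)*k/5 for k in range(1,6)])
E
```

```text
[ 2.08286986e+02 -5.89035658e+02  2.14107232e+02  3.39774607e-01] [511.29674095  71.77126435 200.           2.93913446]
[ 101.183 -104.409    2.821   -0.52 ]
[139.682 -40.35    2.821  -0.52 ]
[141.272  34.371   2.821  -0.52 ]
[105.533 100.01    2.821  -0.52 ]
[ 41.909 139.222   2.821  -0.52 ]
```

The manual's scale: shifts go in shares of 75 cm and turns go in shares of 4 rad. Converting my numbers, -104 mm / 750 = -0.1387, 101 mm / 750 = 0.1347, -0.52 rad / 4 = -0.13.

Request:
pendant(
  segments=[
    {"pos":[0.0267, -0.028, 0], "rz":-0.025, "finger_gap":0},
    {"pos":[0.0533, -0.056, 0.0013], "rz":-0.05, "finger_gap":0},
    {"pos":[0.08, -0.084, 0.0027], "rz":-0.075, "finger_gap":0},
    {"pos":[0.108, -0.112, 0.004], "rz":-0.105, "finger_gap":0},
    {"pos":[0.1347, -0.1387, 0.004], "rz":-0.13, "finger_gap":0},
  ],
)

```text
t: 0.52
eef_pos: [269.1, -456.0, 211.2]
tcp_rot: [-3.141, -0.0, 0.866]
ft_force: [-0.0, -1.1, 0.6]
opening: 0.707
grip_force: 0.0
```

Request:
pendant(
  segments=[
    {"pos":[0.0373, -0.0107, 0], "rz":-0.025, "finger_gap":0},
    {"pos":[0.0747, -0.0213, 0.0013], "rz":-0.05, "finger_gap":0},
    {"pos":[0.112, -0.032, 0.0027], "rz":-0.075, "finger_gap":0},
    {"pos":[0.1493, -0.0427, 0.004], "rz":-0.105, "finger_gap":0},
    {"pos":[0.1867, -0.0533, 0.004], "rz":-0.13, "finger_gap":0},
  ],
)

```text
t: 0.93
eef_pos: [330.2, -323.9, 208.3]
tcp_rot: [-3.141, -0.0, 1.386]
ft_force: [1.0, -0.0, -0.5]
opening: 0.355
grip_force: 0.0
```

Request:
pendant(
  segments=[
    {"pos":[0.0373, 0.0093, 0], "rz":-0.025, "finger_gap":0},
    {"pos":[0.0747, 0.0187, 0.0013], "rz":-0.05, "finger_gap":0},
    {"pos":[0.112, 0.028, 0.0027], "rz":-0.075, "finger_gap":0},
    {"pos":[0.1493, 0.0373, 0.004], "rz":-0.105, "finger_gap":0},
    {"pos":[0.188, 0.0453, 0.004], "rz":-0.13, "finger_gap":0},
  ],
)

```text
t: 1.35
eef_pos: [390.4, -192.1, 205.4]
tcp_rot: [-3.141, -0.0, 1.906]
ft_force: [0.5, -0.6, 0.2]
opening: 0.025
grip_force: 0.0
```

Request:
pendant(
  segments=[
    {"pos":[0.028, 0.0267, 0], "rz":-0.025, "finger_gap":0},
    {"pos":[0.056, 0.0533, 0.0013], "rz":-0.05, "finger_gap":0},
    {"pos":[0.084, 0.08, 0.0027], "rz":-0.075, "finger_gap":0},
    {"pos":[0.112, 0.1067, 0.004], "rz":-0.105, "finger_gap":0},
    {"pos":[0.14, 0.1333, 0.004], "rz":-0.13, "finger_gap":0},
  ],
)

```text
t: 1.77
eef_pos: [451.0, -60.2, 202.4]
tcp_rot: [-3.141, -0.0, 2.426]
ft_force: [0.1, -1.8, 0.0]
opening: 0.008
grip_force: 0.0
```

Request:
pendant(
  segments=[
    {"pos":[0.0107, 0.0373, 0], "rz":-0.025, "finger_gap":0},
    {"pos":[0.0213, 0.0747, 0.0013], "rz":-0.05, "finger_gap":0},
    {"pos":[0.032, 0.112, 0.0027], "rz":-0.075, "finger_gap":0},
    {"pos":[0.044, 0.1493, 0.004], "rz":-0.105, "finger_gap":0},
    {"pos":[0.056, 0.1853, 0.004], "rz":-0.13, "finger_gap":0},
  ],
)

```text
t: 2.18
eef_pos: [511.4, 71.9, 199.2]
tcp_rot: [-3.141, -0.001, 2.946]
ft_force: [0.4, -0.2, 0.7]
opening: 0.005
grip_force: 0.0
```

Request:
pendant(
  segments=[
    {"finger_gap":0},
    {"finger_gap":0},
  ],
)

```text
t: 2.35
eef_pos: [511.1, 71.3, 199.1]
tcp_rot: [-3.141, -0.001, 2.941]
ft_force: [-0.7, -0.6, 0.1]
opening: 0.005
grip_force: 0.0
```

```bash
python3 - <<'E'
from h import *
plan([wp(78.4,27,200),wp(78.4,27,98)])
p,d=read_camera("wrist"); cv2.imwrite("pics/w1.png",p[...,::-1]); print(camera_info("wrist"))
E
```

```text
[-0.148  0.48  -0.851  0.002]
[  0.   0. 102.  -0.]
{'vertical_fov': 58.050649778810595, 'cx': 249.49427910934386, 'cy': 196.37083438432282, 'dist_coeffs': array([-0.06313426,  0.        ,  0.        ,  0.        ,  0.        ]), 'origin': array([432.64723598,  85.85675586, 370.214564  ]), 'attitude': array([ 2.85530673e+00, -2.26103959e-05,  1.36815216e+00])}
```

View pics/w1.png

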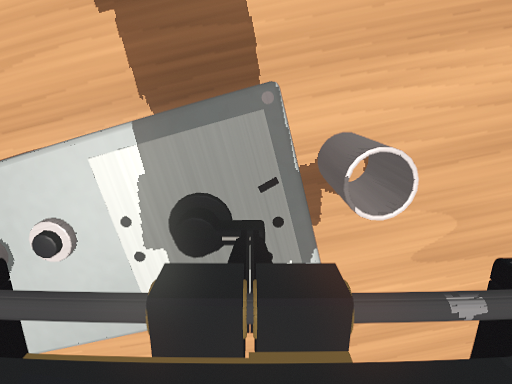

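The wrist view shows the pointer at dot 1 (278,222), next to the off bar at (268,185). The fingertip is clear on the robot side. I'll descend and look at the force as the push starts.

Scaled: 101 mm / 750 = 0.1347, 90 mm / 750 = 0.12.

Request:
pendant(
  segments=[
    {"pos":[0, 0, 0.04], "finger_gap":0},
    {"pos":[0, 0, 0.08], "finger_gap":0},
    {"pos":[0, 0, 0.12], "finger_gap":0},
    {"pos":[0, 0, 0.1347], "finger_gap":0},
    {"pos":[0, 0, 0.1347], "finger_gap":0},
  ],
)

```text
t: 2.82
eef_pos: [509.5, 69.2, 96.3]
tcp_rot: [-3.14, -0.005, 2.937]
ft_force: [-0.8, 0.2, 0.2]
opening: 0.008
grip_force: 0.0
```

```bash
python3 - <<'E'
from h import *
plan([wp(78.4,17,98)]+[wp(78.4-x,17,98) for x in (6,12,18,24,30)])
E
```

```text
[-1.1216e+01  2.9470e+00 -1.7170e+00 -2.0000e-03]
[-4.483  1.547 -0.     0.105]
[-4.483  1.547 -0.     0.105]
[-4.483  1.547 -0.     0.105]
[-4.483  1.547 -0.     0.105]
[-4.483  1.547 -0.     0.105]
```

Scaled: -8 mm / 750 = -0.0107, -6 mm / 750 = -0.008.

Request:
pendant(
  segments=[
    {"pos":[-0.0027, 0.0007, 0], "finger_gap":0},
    {"pos":[-0.0053, 0.0013, 0], "finger_gap":0},
    {"pos":[-0.008, 0.002, 0], "finger_gap":0},
    {"pos":[-0.0107, 0.0027, 0], "finger_gap":0},
    {"pos":[-0.0107, 0.0027, 0], "finger_gap":0},
  ],
)

```text
t: 3.23
eef_pos: [520.1, 70.7, 99.4]
tcp_rot: [3.141, 0.002, 2.94]
ft_force: [-0.4, -0.1, 0.2]
opening: 0.006
grip_force: 0.0
```

```bash
python3 - <<'E'
from h import *
print(here()); plan([wp(78.4,17,98)])
E
```

```text
[520.12304276  70.67831672  99.41388552   2.93962351]
[-1.134 -0.705  1.414  0.   ]
```

```bash
cat >> h.py <<'E'
def arc(a0,a1,n=5,back=17,z=98,p=None):
    p=here() if p is None else p
    for k in range(1,n+1): print(rel(p,wp(a0+(a1-a0)*k/n,back,z)).round(2).tolist())
E
python3 - <<'E'
from h import *
arc(78.4,60.4)
E
```

```text
[-3.8, 0.28, 1.41, 0.06]
[-6.53, 1.09, 1.41, 0.13]
[-9.31, 1.73, 1.41, 0.19]
[-12.11, 2.2, 1.41, 0.25]
[-14.95, 2.49, 1.41, 0.32]
```

Scaled: -15 mm / 750 = -0.02, -12.1 mm / 750 = -0.0161, 0.31 rad / 4 = 0.0775.

Request:
pendant(
  segments=[
    {"pos":[-0.0051, 0.0004, 0.0019], "rz":0.015, "finger_gap":0},
    {"pos":[-0.0087, 0.0015, 0.0019], "rz":0.0325, "finger_gap":0},
    {"pos":[-0.0124, 0.0023, 0.0019], "rz":0.0475, "finger_gap":0},
    {"pos":[-0.0161, 0.0029, 0.0019], "rz":0.0625, "finger_gap":0},
    {"pos":[-0.02, 0.0033, 0.0019], "rz":0.0775, "finger_gap":0},
  ],
)

```text
t: 3.65
eef_pos: [534.4, 70.5, 97.6]
tcp_rot: [3.141, -0.0, 2.627]
ft_force: [-0.3, 2.7, 0.1]
opening: 0.004
grip_force: 1.0
```

Request:
pendant(
  segments=[
    {"finger_gap":0},
    {"finger_gap":0},
  ],
)

```text
t: 3.82
eef_pos: [534.6, 70.2, 97.4]
tcp_rot: [3.142, 0.0, 2.632]
ft_force: [-0.3, 0.2, -1.1]
opening: 0.007
grip_force: 0.0
```

```bash
python3 - <<'E'
from h import *
print(here(),wp(60.4,17,98)); arc(60.4,40)
p,d=read_camera("scene"); p=p[120:240,170:330,::-1]
cv2.imwrite("pics/c2.png",cv2.resize(p,None,fx=5,fy=5,interpolation=cv2.INTER_CUBIC))
E
```

```text
[534.61122401  70.1828326   97.42179068   2.63177107] [535.26414459  70.11579877  98.           2.62497519]
[-3.64, 1.34, -0.58, 0.08]
[-6.75, 2.21, -0.58, 0.15]
[-9.91, 2.85, -0.58, 0.22]
[-13.11, 3.26, -0.58, 0.29]
[-16.33, 3.44, -0.58, 0.36]
```

View pics/c2.png

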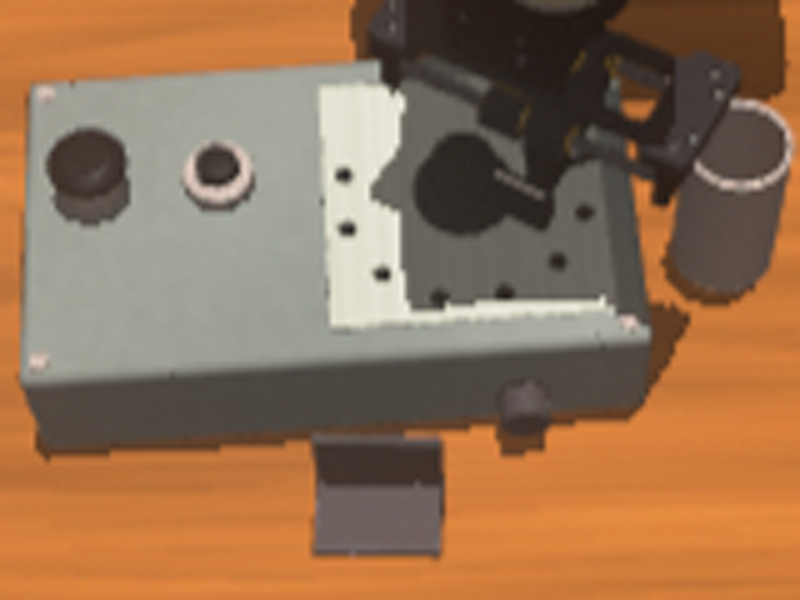

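The pointer tip is now at (545,203), so it has snapped to position 2 with forces under 3 N. I'll continue along the arc with planned rows for clicks 2→3 and 3→4.

```bash
python3 - <<'E'
from h import *
for a,b in((60.4,45.4),(45.4,30.4)):
    print(a,b); arc(a,b,p=None if a==60.4 else wp(a,17,98))
E
```

```text
60.4 45.4
[-2.91, 1.15, -0.63, 0.06]
[-5.18, 1.85, -0.63, 0.11]
[-7.48, 2.43, -0.63, 0.16]
[-9.81, 2.89, -0.63, 0.22]
[-12.16, 3.23, -0.63, 0.27]
45.4 30.4
[-2.22, 0.83, -0.0, 0.05]
[-4.48, 1.55, -0.0, 0.1]
[-6.78, 2.14, -0.0, 0.16]
[-9.1, 2.62, -0.0, 0.21]
[-11.45, 2.97, -0.0, 0.26]
```

Scaled: -12.2 mm / 750 = -0.0163, -9.8 mm / 750 = -0.0131, 0.27 rad / 4 = 0.0675.

Request:
pendant(
  segments=[
    {"pos":[-0.0039, 0.0015, -0.0008], "rz":0.015, "finger_gap":0},
    {"pos":[-0.0069, 0.0025, -0.0008], "rz":0.0275, "finger_gap":0},
    {"pos":[-0.01, 0.0032, -0.0008], "rz":0.04, "finger_gap":0},
    {"pos":[-0.0131, 0.0039, -0.0008], "rz":0.055, "finger_gap":0},
    {"pos":[-0.0163, 0.0043, -0.0008], "rz":0.0675, "finger_gap":0},
  ],
)

```text
t: 4.28
eef_pos: [546.2, 67.4, 97.8]
tcp_rot: [-3.141, -0.001, 2.358]
ft_force: [-2.9, 6.1, 2.2]
opening: 0.006
grip_force: 3.4
```

Request:
pendant(
  segments=[
    {"pos":[-0.0029, 0.0011, 0], "rz":0.0125, "finger_gap":0},
    {"pos":[-0.006, 0.002, 0], "rz":0.025, "finger_gap":0},
    {"pos":[-0.0091, 0.0028, 0], "rz":0.04, "finger_gap":0},
    {"pos":[-0.0121, 0.0035, 0], "rz":0.0525, "finger_gap":0},
    {"pos":[-0.0152, 0.004, 0], "rz":0.065, "finger_gap":0},
  ],
)

```text
t: 4.7
eef_pos: [557.0, 61.3, 97.9]
tcp_rot: [3.141, -0.0, 2.099]
ft_force: [1.0, 1.9, -0.8]
opening: 0.003
grip_force: 0.7
```

Request:
pendant(
  segments=[
    {"finger_gap":0},
    {"finger_gap":0},
  ],
)

```text
t: 4.87
eef_pos: [556.9, 61.0, 97.9]
tcp_rot: [-3.142, 0.0, 2.102]
ft_force: [0.1, -0.5, 0.3]
opening: 0.003
grip_force: 0.0
```

```bash
python3 - <<'E'
from h import *
print(here(),wp(30.4,17,98))
for a,b in((30.4,15.4),(15.4,0.4)):
    print(a,b); arc(a,b,p=None if a==30.4 else wp(a,17,98))
E
```

```text
[556.85481466  61.00390528  97.86644131   2.10236074] [556.92300012  61.11615047  98.           2.10137642]
30.4 15.4
[-2.16, 0.95, -0.13, 0.05]
[-4.42, 1.66, -0.13, 0.11]
[-6.72, 2.25, -0.13, 0.16]
[-9.04, 2.72, -0.13, 0.21]
[-11.39, 3.07, -0.13, 0.26]
15.4 0.4
[-2.22, 0.83, -0.0, 0.05]
[-4.48, 1.55, -0.0, 0.1]
[-6.78, 2.14, -0.0, 0.16]
[-9.1, 2.62, -0.0, 0.21]
[-11.45, 2.97, -0.0, 0.26]
```

Scaled: -11.4 mm / 750 = -0.0152, -9 mm / 750 = -0.012, 0.26 rad / 4 = 0.065.

Request:
pendant(
  segments=[
    {"pos":[-0.0029, 0.0012, 0], "rz":0.0125, "finger_gap":0},
    {"pos":[-0.0059, 0.0023, 0], "rz":0.0275, "finger_gap":0},
    {"pos":[-0.0089, 0.0029, 0], "rz":0.04, "finger_gap":0},
    {"pos":[-0.012, 0.0036, 0], "rz":0.0525, "finger_gap":0},
    {"pos":[-0.0152, 0.0041, 0], "rz":0.065, "finger_gap":0},
  ],
)

```text
t: 5.28
eef_pos: [565.0, 53.2, 97.7]
tcp_rot: [-3.141, -0.001, 1.84]
ft_force: [-0.4, 7.3, -1.0]
opening: 0.003
grip_force: 3.5
```

Request:
pendant(
  segments=[
    {"pos":[-0.0029, 0.0011, 0], "rz":0.0125, "finger_gap":0},
    {"pos":[-0.006, 0.002, 0], "rz":0.025, "finger_gap":0},
    {"pos":[-0.0091, 0.0028, 0], "rz":0.04, "finger_gap":0},
    {"pos":[-0.0121, 0.0035, 0], "rz":0.0525, "finger_gap":0},
    {"pos":[-0.0152, 0.004, 0], "rz":0.065, "finger_gap":0},
  ],
)

```text
t: 5.7
eef_pos: [571.4, 42.8, 97.9]
tcp_rot: [3.141, -0.0, 1.58]
ft_force: [0.7, 1.2, 0.4]
opening: 0.006
grip_force: 0.7
```

Request:
pendant(
  segments=[
    {"finger_gap":0},
    {"finger_gap":0},
  ],
)

```text
t: 5.87
eef_pos: [571.1, 42.5, 97.8]
tcp_rot: [-3.141, 0.0, 1.583]
ft_force: [-0.3, -0.5, 0.2]
opening: 0.007
grip_force: 0.0
```

```bash
python3 - <<'E'
from h import *
print(here(),wp(.4,17,98))
D=np.load("desk.npz")
for k in (3,4,5):
    a=np.radians(108.4-30*k); print(k,(proj("scene",[np.r_[AX+55*np.array([np.cos(a),np.sin(a)]),118]])-[169.6,119.6])*5)
for a,b in((0.4,-14.6),(-14.6,-29.6)):
    print(a,b); arc(a,b,p=None if a==.4 else wp(a,17,98))
p,d=read_camera("scene"); p=p[120:240,170:330,::-1]
cv2.imwrite("pics/c3.png",cv2.resize(p,None,fx=5,fy=5,interpolation=cv2.INTER_CUBIC))
E
```

```text
[571.11941528  42.54958833  97.80524599   1.58280698] [571.18029506  42.49279865  98.           1.57777764]
3 [[496.92952541 236.50752119]]
4 [[443.21402469 240.01806669]]
5 [[395.20009756 220.45130929]]
0.4 -14.6
[-2.28, 0.88, -0.2, 0.06]
[-4.55, 1.58, -0.2, 0.11]
[-6.85, 2.17, -0.2, 0.16]
[-9.17, 2.63, -0.2, 0.21]
[-11.52, 2.97, -0.2, 0.27]
-14.6 -29.6
[-2.22, 0.83, -0.0, 0.05]
[-4.48, 1.55, -0.0, 0.1]
[-6.78, 2.14, -0.0, 0.16]
[-9.1, 2.62, -0.0, 0.21]
[-11.45, 2.97, -0.0, 0.26]
```

View pics/c3.png

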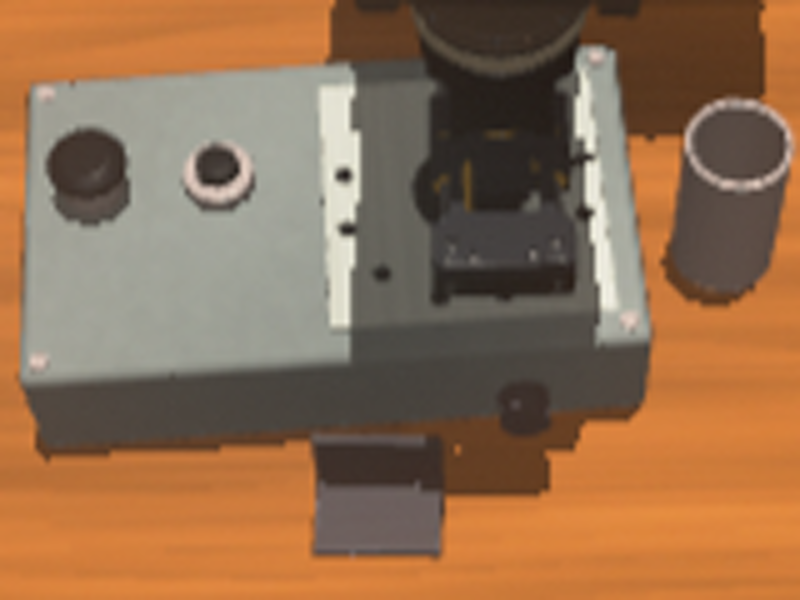

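The gripper hides the pointer. Nothing shows at the position 5 tip spot (395,220), and the push forces repeated on each click, so the selector is at 4. Now the last click.

Scaled: -11.5 mm / 750 = -0.0153, -9.2 mm / 750 = -0.0123, 0.27 rad / 4 = 0.0675.

Request:
pendant(
  segments=[
    {"pos":[-0.0031, 0.0012, 0], "rz":0.015, "finger_gap":0},
    {"pos":[-0.006, 0.0021, 0], "rz":0.0275, "finger_gap":0},
    {"pos":[-0.0091, 0.0029, 0], "rz":0.04, "finger_gap":0},
    {"pos":[-0.0123, 0.0035, 0], "rz":0.0525, "finger_gap":0},
    {"pos":[-0.0153, 0.004, 0], "rz":0.0675, "finger_gap":0},
  ],
)

```text
t: 6.33
eef_pos: [574.5, 31.7, 97.8]
tcp_rot: [3.141, -0.001, 1.31]
ft_force: [2.5, 8.3, -1.4]
opening: 0.001
grip_force: 3.9
```

Request:
pendant(
  segments=[
    {"pos":[-0.0029, 0.0011, 0], "rz":0.0125, "finger_gap":0},
    {"pos":[-0.006, 0.002, 0], "rz":0.025, "finger_gap":0},
    {"pos":[-0.0091, 0.0028, 0], "rz":0.04, "finger_gap":0},
    {"pos":[-0.0121, 0.0035, 0], "rz":0.0525, "finger_gap":0},
    {"pos":[-0.0152, 0.004, 0], "rz":0.065, "finger_gap":0},
  ],
)

```text
t: 6.75
eef_pos: [574.7, 19.5, 97.9]
tcp_rot: [3.141, -0.0, 1.05]
ft_force: [2.2, 1.0, -0.5]
opening: 0.004
grip_force: 0.9
```

Request:
pendant(
  segments=[
    {"finger_gap":0},
    {"finger_gap":0},
    {"pos":[0.0053, 0, 0], "finger_gap":0},
    {"pos":[0.016, 0, 0], "finger_gap":0},
    {"pos":[0.016, 0, 0], "finger_gap":0},
  ],
)

```text
t: 7.17
eef_pos: [581.0, 30.9, 97.9]
tcp_rot: [3.141, -0.0, 1.052]
ft_force: [0.7, -0.6, -0.2]
opening: 0.005
grip_force: 0.0
```

Request:
pendant(
  segments=[
    {"pos":[0, 0, -0.04], "finger_gap":0},
    {"pos":[0, 0, -0.0933], "finger_gap":0},
    {"pos":[0, 0, -0.1467], "finger_gap":0},
    {"pos":[0, 0, -0.1467], "finger_gap":0},
  ],
)

```text
t: 7.5
eef_pos: [582.9, 30.1, 214.9]
tcp_rot: [3.132, -0.005, 1.051]
ft_force: [0.8, -0.6, 1.1]
opening: 0.006
grip_force: 0.0
```

```bash
python3 - <<'E'
from h import *
print(here())
p=here(); s=np.r_[517.4,-110.7]; plan([np.r_[s,140,p[3]]])
p,d=read_camera("wrist"); cv2.imwrite("pics/w2.png",p[...,::-1])
p,d=read_camera("scene"); p=p[120:240,170:330,::-1]
cv2.imwrite("pics/c4.png",cv2.resize(p,None,fx=5,fy=5,interpolation=cv2.INTER_CUBIC))
E
```

```text
[582.93019949  30.10241438 214.92649079   1.05119614]
[-154.757   13.032   74.926   -0.   ]
```

View pics/c4.png

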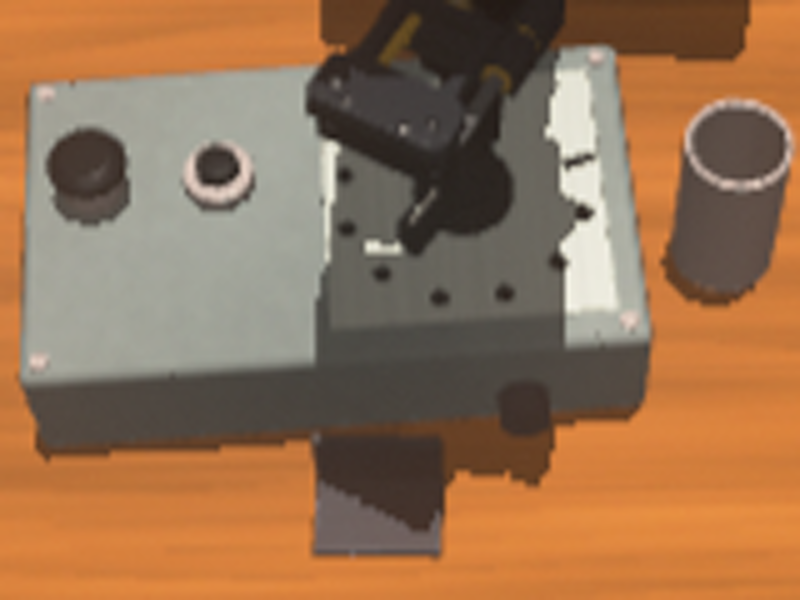

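The pointer now points to dot 5, with its line ending near (412,225). I'll check the angle numerically after moving over the start button.

Scaled: -155 mm / 750 = -0.2067, -124 mm / 750 = -0.1653.

Request:
pendant(
  segments=[
    {"pos":[-0.0413, 0.0035, 0], "finger_gap":0},
    {"pos":[-0.0827, 0.0069, 0], "finger_gap":0},
    {"pos":[-0.124, 0.0104, 0], "finger_gap":0},
    {"pos":[-0.1653, 0.0139, 0], "finger_gap":0},
    {"pos":[-0.2067, 0.0173, 0], "finger_gap":0},
  ],
)

```text
t: 8.02
eef_pos: [513.1, -111.9, 206.2]
tcp_rot: [-3.139, 0.001, 1.051]
ft_force: [1.1, -1.2, -0.1]
opening: 0.006
grip_force: 0.0
```

Request:
pendant(
  segments=[
    {"pos":[0, 0, 0.0267], "finger_gap":0},
    {"pos":[0, 0, 0.0533], "finger_gap":0},
    {"pos":[0, 0, 0.08], "finger_gap":0},
    {"pos":[0, 0, 0.08], "finger_gap":0},
    {"pos":[0, 0, 0.08], "finger_gap":0},
  ],
)

```text
t: 8.43
eef_pos: [513.8, -110.8, 146.5]
tcp_rot: [-3.138, 0.001, 1.05]
ft_force: [0.4, -0.9, 0.2]
opening: 0.003
grip_force: 0.0
```

```bash
python3 - <<'E'
from h import *
plan([np.r_[517.4,-110.7,104,here()[3]]]); print(here())
p,d=read_camera("scene"); np.savez("s5.npz",p=p,d=d); p=p[135:195,215:295,::-1]
cv2.imwrite("pics/c5.png",cv2.resize(p,None,fx=10,fy=10,interpolation=cv2.INTER_CUBIC))
for k in (4,5,6):
    a=np.radians(108.4-30*k); u=np.array([np.cos(a),np.sin(a)]); print(k,((proj("scene",[np.r_[AX+r*u,118] for r in(20,55)])-[214.55,134.55])*10).round().tolist())
E
```

```text
[ 1.887  3.092 42.453 -0.   ]
[ 513.77929478 -110.79933359  146.45256563    1.05022416]
4 [[463.0, 222.0], [437.0, 331.0]]
5 [[428.0, 208.0], [341.0, 291.0]]
6 [[407.0, 182.0], [283.0, 218.0]]
```

View pics/c5.png

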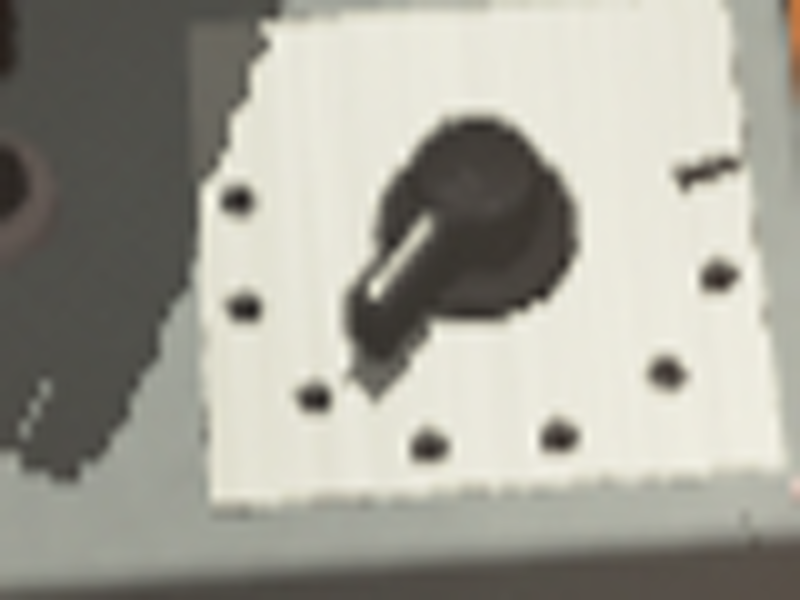

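```bash
python3 - <<'E'
from h import *
W=ray_plane("scene",np.array([(430,217),(373,295)])/10+[214.55,134.55],118)[:,:2]
d=W[1]-W[0]; print(W, np.degrees(np.arctan2(*d[::-1])), [ (np.linalg.norm(w-AX),np.degrees(np.arctan2(*(w-AX)[::-1]))) for w in W])
# finer: bright line pixels on dark arm
p=np.load("s5.npz")["p"].astype(int); g=p.min(2)[150:168,248:262]; print(g)
E
```

```text
[[547.12806737  12.47025579]
 [571.71730035  -2.78078329]] -31.80853025736326 [(np.float64(21.906308993811884), np.float64(-35.52790961689471)), (np.float64(50.81487580066471), np.float64(-33.41103889167843))]
[[218 216 216 218 219 219 220 219 117  63  56  57  57  57]
 [218 215 216 217 218 218 199 159  74  57  57  57  60  61]
 [218 217 214 216 218 218 146  70  54  57  58  59  60  69]
 [218 217 214 216 218 180  92  60  50  58  61  66  68  67]
 [219 217 214 215 218 118  64  57  48  55  61  68  70  67]
 [219 218 214 216 194  87  57  58  54  56  59  62  66  67]
 [219 218 214 216 177  81  59  56  58 108  81  65  62  61]
 [219 218 214 215 157  76  58  57 115 170  93  60  56  53]
 [219 218 213 214 135  68  53  81 181 149  79  54  49  49]
 [219 219 213 213 158  74  54 157 164  86  61  52  48  48]
 [219 219 214 214 155  73 149 167  99  65  53  49  47  49]
 [218 218 214 176 107 119 174 117  70  55  50  48  49  48]
 [219 219 192 109 119 173 129  76  58  51  48  47  50  56]
 [219 196 131  90 207 155  82  61  52  48  48  49  57  63]
 [219 156  73  83 175  94  64  52  50  48  49  60  63  63]
 [218 137  63  59  67  66  53  49  48  49  49  58  56  55]
 [218 136  60  51  53  53  49  48  48  68  81  72  63  55]
 [219 137  60  49  49  50  49  48  58  89 174 177 176 175]]
```

The white line measures about -33.5°, where detent 5 should be at -41.6°, so it is 8° short and just outside tolerance. I'll check for measurement bias with the first picture, then nudge the pointer to the detent.

```bash
python3 - <<'E'
from h import *
p=np.load("scene.npz")["p"].astype(int); print(p.min(2)[146:164,262:286])
q=here()
plan([np.r_[q[:2],206,q[3]],np.r_[wp(-40.5,30,206)],wp(-40.5,30,98),wp(-40.5,17,98)])
E
```

```text
[[148 149 158 189 213 215 215 215 214 213 214 215 214 215 215 213 214 212
  212 210 212 209 212 212]
 [ 56  55  68 119 155 188 211 215 215 212 215 215 214 215 215 213 214 213
  212 211 211 209 211 213]
 [ 55  56  56  56  70 117 207 215 215 213 214 216 214 215 215 213 214 213
  212 212 211 209 211 214]
 [ 56  56  57  57  55  56 164 211 214 213 213 215 216 215 214 214 214 213
  212 211 211 209 212 213]
 [ 56  58  57  59  57  59  91 153 170 187 190 213 215 215 215 213 213 212
  212 211 211 210 212 177]
 [ 58  66  65  69  65  62  58  70 107 131 122 149 152 158 158 168 186 188
  210 212 176 153 150 103]
 [ 61  69  69  76  76  68  63  62 102 134 150 163 153 156 129 112 129 122
  146 149 103  64  55  65]
 [ 61  65  65  69  71  65  67  65  89 116 137 149 141 142 125 131 159 153
  126  87  73  61 160 170]
 [ 63  64  65  65  64  57  56  57  58  60  61  62  64  72  80 110 138 138
  115  83  79 162 207 213]
 [ 66  66  70  62  58  51  49  49  48  49  50  52  53  55  56  58  57  59
   58  58  73 202 211 214]
 [ 61  67  61  54  50  48  48  48  48  48  47  47  47  47  48  48  49  49
   49  50  72 204 211 214]
 [ 52  57  49  48  49  47  50  49  49  48  49  48  47  47  48  47  47  45
   47  46  97 205 210 214]
 [ 49  48  48  49  48  48  47  49  49  48  47  48  48  48  48  47  46  46
   47  46 139 208 210 215]
 [ 50  48  49  49  49  47  49  48  47  49  51  52  53  49  47  47  46  46
   46  46 157 211 212 214]
 [ 49  50  48  49  49  56  56  56  56  50  69  81  82  81  70  69  69  60
   53  58 187 214 212 214]
 [ 49  49  50  49  57  62  61  61  59  54  88  96  98  97  91  91  90  86
   82  85 207 217 213 161]
 [ 58  58  56  57  61  61  62  59  53  70  95  97  98  98  97  98  96  97
   97  97 208 216 212  94]
 [ 64  62  63  62  63  61  60  54  93 167 178 175 178 110  98  98  97  96
   97 172 213 215 214 101]]
[  0.      0.    -58.511  -0.   ]
[147.225  -7.952  -0.      0.186]
[  0.   0. 108.  -0.]
[-13.  -0.  -0.  -0.]
```

The first picture agrees with position 1, so there is no bias and the pointer really is short. I'll nudge it to the detent.

Scaled: -60 mm / 750 = -0.08, -30 mm / 750 = -0.04.

Request:
pendant(
  segments=[
    {"pos":[0, 0, -0.04], "finger_gap":0},
    {"pos":[0, 0, -0.08], "finger_gap":0},
    {"pos":[0, 0, -0.08], "finger_gap":0},
  ],
)

```text
t: 8.73
eef_pos: [516.6, -111.5, 213.5]
tcp_rot: [3.133, -0.001, 1.05]
ft_force: [0.3, -0.2, -0.4]
opening: 0.005
grip_force: 0.0
```

Request:
pendant(
  segments=[
    {"pos":[0.04, -0.0021, 0], "rz":0.01, "finger_gap":0},
    {"pos":[0.08, -0.0043, 0], "rz":0.02, "finger_gap":0},
    {"pos":[0.12, -0.0064, 0], "rz":0.03, "finger_gap":0},
    {"pos":[0.16, -0.0085, 0], "rz":0.0375, "finger_gap":0},
    {"pos":[0.196, -0.0107, 0], "rz":0.0465, "finger_gap":0},
  ],
)

```text
t: 9.15
eef_pos: [581.5, 22.2, 208.8]
tcp_rot: [3.14, -0.001, 0.863]
ft_force: [0.7, 0.1, 0.6]
opening: 0.005
grip_force: 0.0
```

Request:
pendant(
  segments=[
    {"finger_gap":0},
    {"finger_gap":0},
  ],
)

```text
t: 9.32
eef_pos: [581.0, 21.6, 208.2]
tcp_rot: [3.141, -0.0, 0.867]
ft_force: [-1.8, 0.1, 0.3]
opening: 0.006
grip_force: 0.0
```

```bash
python3 - <<'E'
from h import *
plan([wp(-40.5,32,206),wp(-40.5,32,98)])
E
```

```text
[1.215 0.353 2.236 0.003]
[  0.   0. 108.  -0.]
```

Scaled: 110 mm / 750 = 0.1467, 100 mm / 750 = 0.1333.

Request:
pendant(
  segments=[
    {"pos":[0.0016, 0.0005, 0.0467], "finger_gap":0},
    {"pos":[0.0016, 0.0005, 0.0933], "finger_gap":0},
    {"pos":[0.0016, 0.0005, 0.1333], "finger_gap":0},
    {"pos":[0.0016, 0.0005, 0.1467], "finger_gap":0},
    {"pos":[0.0016, 0.0005, 0.1467], "finger_gap":0},
  ],
)

```text
t: 9.73
eef_pos: [580.7, 20.3, 96.2]
tcp_rot: [-3.139, 0.002, 0.863]
ft_force: [0.0, -0.1, 0.9]
opening: 0.004
grip_force: 0.0
```

Request:
pendant(
  segments=[
    {"finger_gap":0},
    {"finger_gap":0},
    {"pos":[-0.004, 0, 0], "finger_gap":0},
    {"pos":[-0.0067, 0, 0], "finger_gap":0},
    {"pos":[-0.0093, 0, 0], "finger_gap":0},
  ],
)

```text
t: 10.15
eef_pos: [577.4, 15.4, 98.8]
tcp_rot: [3.14, -0.001, 0.864]
ft_force: [0.7, -0.2, -0.3]
opening: 0.001
grip_force: 0.0
```

```bash
python3 - <<'E'
from h import *
plan([wp(-40.5,17,98)])
E
```

```text
[-6.797 -0.907  0.809 -0.   ]
```

Request:
pendant(
  segments=[
    {"pos":[-0.0013, 0, 0], "finger_gap":0},
    {"pos":[-0.0027, 0, 0], "finger_gap":0},
    {"pos":[-0.004, 0, 0], "finger_gap":0},
    {"pos":[-0.0053, 0, 0], "finger_gap":0},
  ],
)

```text
t: 10.48
eef_pos: [574.6, 12.5, 97.9]
tcp_rot: [3.141, 0.0, 0.864]
ft_force: [0.5, 0.5, -0.4]
opening: 0.003
grip_force: 0.0
```

Request:
pendant(
  segments=[
    {"pos":[-0.0013, 0, 0], "finger_gap":0},
    {"pos":[-0.0027, 0, 0], "finger_gap":0},
    {"pos":[-0.004, 0, 0], "finger_gap":0},
    {"pos":[-0.004, 0, 0], "finger_gap":0},
  ],
)

```text
t: 10.82
eef_pos: [572.9, 10.5, 97.8]
tcp_rot: [3.141, -0.001, 0.864]
ft_force: [1.4, 2.8, -0.8]
opening: 0.005
grip_force: 1.3
```

```bash
python3 - <<'E'
from h import *
plan([wp(-40.5,17,98)])
E
```

```text
[-0.103 -0.709 -0.192 -0.   ]
```

Scaled: 15 mm / 750 = 0.02, 10 mm / 750 = 0.0133.

Request:
pendant(
  segments=[
    {"pos":[0.0053, 0, 0], "finger_gap":0},
    {"pos":[0.0133, 0, 0], "finger_gap":0},
    {"pos":[0.02, 0, 0], "finger_gap":0},
    {"pos":[0.02, 0, 0], "finger_gap":0},
  ],
)

```text
t: 11.15
eef_pos: [583.1, 22.5, 97.8]
tcp_rot: [3.141, -0.0, 0.864]
ft_force: [-0.5, -0.1, 0.9]
opening: 0.008
grip_force: 0.0
```

Request:
pendant(
  segments=[
    {"pos":[0, 0, -0.04], "finger_gap":0},
    {"pos":[0, 0, -0.0933], "finger_gap":0},
    {"pos":[0, 0, -0.1467], "finger_gap":0},
    {"pos":[0, 0, -0.1467], "finger_gap":0},
  ],
)

```text
t: 11.48
eef_pos: [585.0, 21.8, 214.9]
tcp_rot: [3.133, -0.006, 0.864]
ft_force: [-0.2, -0.4, 0.4]
opening: 0.004
grip_force: 0.0
```

Request:
pendant(
  segments=[
    {"pos":[-0.0413, 0.0013, 0], "finger_gap":0},
    {"pos":[-0.0827, 0.0027, 0], "finger_gap":0},
    {"pos":[-0.124, 0.004, 0], "finger_gap":0},
    {"pos":[-0.1653, 0.0053, 0], "finger_gap":0},
    {"pos":[-0.2, 0.0067, 0], "finger_gap":0},
  ],
)

```text
t: 11.9
eef_pos: [487.5, -96.5, 207.7]
tcp_rot: [3.142, 0.0, 0.864]
ft_force: [0.4, -0.8, -0.2]
opening: 0.005
grip_force: 0.0
```

Request:
pendant(
  segments=[
    {"finger_gap":0},
    {"finger_gap":0},
    {"finger_gap":0},
  ],
)

```text
t: 12.15
eef_pos: [489.2, -95.4, 207.9]
tcp_rot: [3.141, -0.0, 0.863]
ft_force: [0.1, -0.9, 1.2]
opening: 0.005
grip_force: 0.0
```

```bash
python3 - <<'E'
from h import *
print(here());plan([np.r_[517.4,-110.7,112,here()[3]]])
p,d=read_camera("scene"); np.savez("s6.npz",p=p,d=d); print(p.min(2)[148:168,246:262])
p=p[135:195,215:295,::-1]
cv2.imwrite("pics/c6.png",cv2.resize(p,None,fx=10,fy=10,interpolation=cv2.INTER_CUBIC))
E
```

```text
[489.20891425 -95.37804648 207.87673304   0.8634132 ]
[ 6.674 31.384 95.877 -0.   ]
[[219 218 216 214 214 216 217 217 219 216 218 170  75  56  55  54]
 [218 219 216 214 214 216 217 217 219 217 179  90  57  57  54  57]
 [218 218 217 214 213 216 216 217 218 217 125  63  55  56  56  57]
 [218 219 217 214 214 215 217 217 218 168  85  58  55  56  58  57]
 [218 218 216 215 213 214 216 216 169  89  54  57  56  56  62  63]
 [216 220 216 215 212 213 216 195  95  58  52  57  59  62  68  72]
 [215 220 217 215 212 214 217 145  71  57  51  56  57  67  73  70]
 [215 220 218 216 212 214 195  96  58  57  79  84  61  66  68  65]
 [215 220 218 217 212 214 155  74  53  81 195 123  69  61  58  59]
 [215 220 218 217 212 213 160  74  79 195 188 107  66  54  49  51]
 [213 220 218 217 211 190 131  88 195 192 103  65  54  48  49  48]
 [214 219 217 217 190 129  89 196 190 108  66  54  48  48  47  48]
 [211 219 218 179 127  89 167 186 105  65  53  48  48  47  48  48]
 [211 217 178 106 118 169 157  99  66  53  48  47  48  48  48  48]
 [211 194 109  87 180 155  85  64  52  49  48  48  49  49  56  55]
 [210 153  71  78 147  82  63  53  47  47  48  48  48  55  62  62]
 [211 134  61  52  65  63  52  48  47  48  48  48  51  61  63  64]
 [210 157  68  48  54  51  48  48  48  52  78  62  52  53  55  56]
 [208 170  73  46  47  47  47  48  51  80  97  87  82  72  61  54]
 [208 195  82  47  48  47  48  50  78  96  98 170 179 176 174 173]]
```

View pics/c6.png

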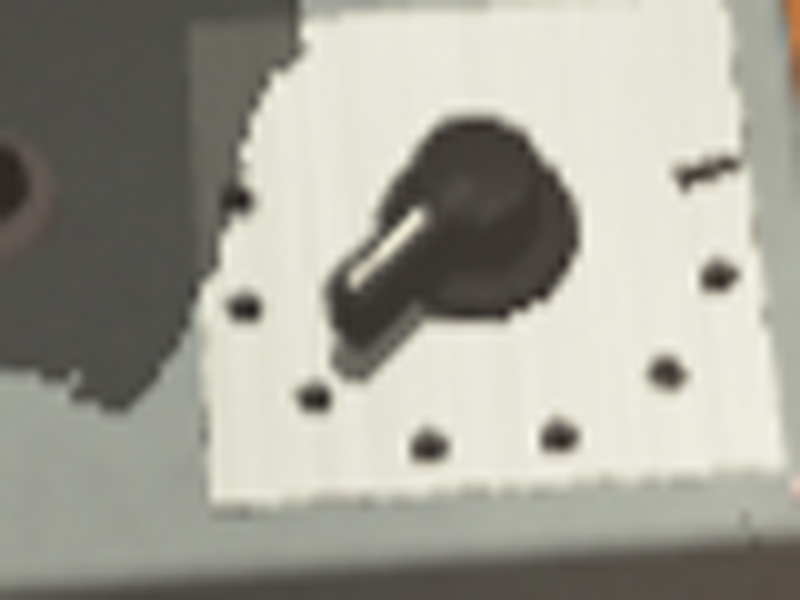

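The pointer line now runs from (424,212) to (352,286), within about 2° of position 5. Before pressing start I'll check the height of the button's housing ring.

```bash
python3 - <<'E'
from h import *
W=ray_plane("scene",np.array([(424,212),(352,286)])/10+[214.55,134.55],118)[:,:2]
d=W[1]-W[0]; print(np.degrees(np.arctan2(*d[::-1])))
f=np.load("scene.npz")["d"]; i,k,_=K("scene"); Rm=R.from_euler('xyz',i["attitude"]).as_matrix()
u,v=np.meshgrid(np.arange(204,224),np.arange(144,166)); 
P=np.stack([u,v,np.ones_like(u)],-1)@np.linalg.inv(k).T*f[v,u][...,None]
z=(P@Rm.T+i["origin"]); print(z[...,2].round().astype(int))
m=z[...,2]>97; print(z[m].mean(0), np.ptp(z[m],0))
E
```

```text
-39.56200342065666
[[  84   84   82   80   81   81   79   79   81   80   80   75   83   80
    75   81   79   78   78   82]
 [  78   81   75   80   80   79   79   81   82   81   82   82   84   79
    81   80   83   81   82   83]
 [  83   79   80   80   81   79   83   79   82   84   81   78   81   82
    80   76   78   83   78   80]
 [  76   79   80   78   79   79   76   78   83   76   81   80   77   81
    83   79   77   80   81   80]
 [  80   84   79   81   76   79   81   87   94  104   94   93   92   76
    79   82   83   82   83   82]
 [  78   80   81   79   84   92   92  103  105  102  102   99   93   92
    89   81   78   81   77   81]
 [  77   78   76   79   90   89  106  101  100  102   99   98  102   92
    89   79   78   77   83   80]
 [  81   79   82   94   88  103  100   99  102  102  103   97  101   91
    89   89   81   78   82   79]
 [  81   79   75   93   93  101   99  103   99  102  101   98  102   99
    91   94   78   82   79   81]
 [  82   75   78   91   91  102  103  103   98  102  102  101  102   96
    93   89   89   82   81   78]
 [  76   79   94   95   92   99
[... 617 characters left out ...]
 79   81   82   82   90   87   89   85   86   84   81
    79   77   80   80   78   79]
 [  80   78   79   78   78   81   78   83   81   85   80   78   78   81
    77   77   78   80   83   78]
 [  81   76   82   79   78   81   79   79   78   80   80   79   80   79
    76   79   78   82   80   84]
 [  82   81   81   75   78   76   80   82   81   79   80   80   81   81
    81   79   78   82   80   79]
 [  78   80   79   81   82   81   79   77   81   80   83   78   79   81
    80   80   79   75   81   80]
 [  82 1108   79   76   80   82   82   80   79   79   79   79   76   81
    81   79   78   80   79   74]]
[ 532.54834202 -108.36142027  119.66611519] [ 701.33711093  152.53529459 1011.00688061]
```

The button top is at about 101 mm and the housing at about 91.5 mm, so shut fingers can press the full 6 mm.

The manual's scale: shifts go in shares of 75 cm and turns go in shares of 4 rad. Converting my numbers, 96 mm / 750 = 0.128, 90 mm / 750 = 0.12.

Request:
pendant(
  segments=[
    {"pos":[0.0089, 0.0419, 0], "finger_gap":0},
    {"pos":[0.0089, 0.0419, 0.04], "finger_gap":0},
    {"pos":[0.0089, 0.0419, 0.08], "finger_gap":0},
    {"pos":[0.0089, 0.0419, 0.12], "finger_gap":0},
    {"pos":[0.0089, 0.0419, 0.128], "finger_gap":0},
  ],
)

```text
t: 12.62
eef_pos: [515.8, -109.4, 107.8]
tcp_rot: [-3.136, 0.002, 0.865]
ft_force: [-0.6, 0.2, 0.2]
opening: 0.005
grip_force: 0.0
```

Request:
pendant(
  segments=[
    {"finger_gap":0},
    {"finger_gap":0},
    {"finger_gap":0},
    {"finger_gap":0},
  ],
)

```text
t: 12.95
eef_pos: [517.8, -110.9, 113.4]
tcp_rot: [3.139, -0.001, 0.864]
ft_force: [0.2, 0.2, 1.0]
opening: 0.008
grip_force: 0.0
```

```bash
python3 - <<'E'
from h import *
plan([np.r_[517.4,-110.7,102,here()[3]]])
E
```

```text
[-0.097 -0.459 11.388 -0.   ]
```

Scaled: 14 mm / 750 = 0.0187, 13 mm / 750 = 0.0173.

Request:
pendant(
  segments=[
    {"pos":[0, 0, 0.0053], "finger_gap":0},
    {"pos":[0, 0, 0.0107], "finger_gap":0},
    {"pos":[0, 0, 0.0147], "finger_gap":0},
    {"pos":[0, 0, 0.0173], "finger_gap":0},
    {"pos":[0, 0, 0.0187], "finger_gap":0},
  ],
)

```text
t: 13.37
eef_pos: [517.2, -110.9, 97.7]
tcp_rot: [3.141, -0.0, 0.864]
ft_force: [-0.2, 0.9, 4.4]
opening: 0.006
grip_force: 2.0
```

Request:
pendant(
  segments=[
    {"pos":[0, 0, 0.0013], "finger_gap":0},
    {"pos":[0, 0, 0.0027], "finger_gap":0},
    {"pos":[0, 0, 0.0027], "finger_gap":0},
  ],
)

```text
t: 13.62
eef_pos: [517.2, -110.9, 96.2]
tcp_rot: [3.141, -0.0, 0.864]
ft_force: [-0.5, 1.1, 7.0]
opening: 0.006
grip_force: 3.6
```

Request:
pendant(
  segments=[
    {"pos":[0, 0, 0.0013], "finger_gap":0},
    {"pos":[0, 0, 0.0027], "finger_gap":0},
    {"pos":[0, 0, 0.0027], "finger_gap":0},
  ],
)

```text
t: 13.87
eef_pos: [517.3, -110.9, 95.9]
tcp_rot: [3.14, -0.0, 0.864]
ft_force: [-6.0, 1.9, 28.7]
opening: 0.006
grip_force: 14.5
```

The force jumped to 28.7 N with no further travel, so the button is fully down. I'll retreat and check the end state.

Scaled: -110 mm / 750 = -0.1467, -90 mm / 750 = -0.12.

Request:
pendant(
  segments=[
    {"pos":[0, 0, -0.0067], "finger_gap":0},
    {"pos":[0, 0, -0.0267], "finger_gap":0},
    {"pos":[0, 0, -0.0667], "finger_gap":0},
    {"pos":[0, 0, -0.12], "finger_gap":0},
    {"pos":[0, 0, -0.1467], "finger_gap":0},
  ],
)

```text
t: 14.28
eef_pos: [517.6, -111.0, 207.1]
tcp_rot: [3.139, -0.001, 0.864]
ft_force: [0.7, 0.1, 0.4]
opening: 0.006
grip_force: 0.0
```

Request:
pendant(
  segments=[
    {"finger_gap":0},
    {"finger_gap":0},
    {"finger_gap":0},
    {"finger_gap":0},
    {"finger_gap":0},
  ],
)

```text
t: 14.7
eef_pos: [516.6, -110.7, 202.6]
tcp_rot: [-3.139, 0.001, 0.864]
ft_force: [-0.5, -0.7, 0.4]
opening: 0.006
grip_force: 0.0
```

```bash
python3 - <<'E'
from h import *
p,d=read_camera("scene"); a=np.load("s6.npz")["p"].astype(int)
print("selector diff",np.abs(p.astype(int)-a)[145:172,246:275].max())
a=np.load("scene.npz")["p"].astype(int); D=np.abs(p.astype(int)-a).max(2)
print("tube",(D[138:182,305:330]>40).sum(),"jar",(D[152:190,132:165]>40).sum(),"angle",(D[206:232,232:260]>40).sum())
cv2.imwrite("pics/c7.png",cv2.resize(p[110:240,120:340,::-1],None,fx=3,fy=3))
E
```

```text
selector diff 4
tube 0 jar 0 angle 0
```

View pics/c7.png

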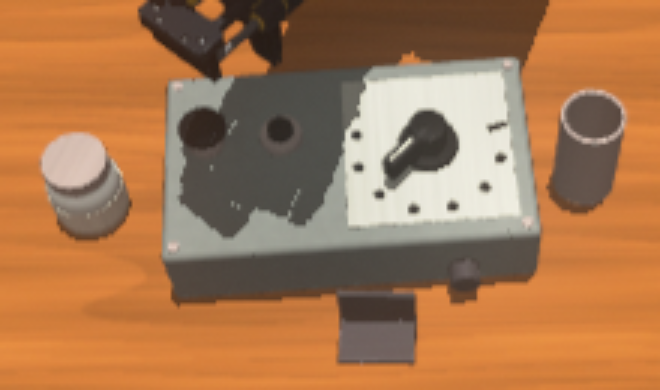

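The pointer at (400,160) still aims at dot 5. Both buttons are up, the tube, jar and angle have not moved, and the gripper is clear.

```bash
python3 -c "
from cell import env, status, order, read_camera, camera_info
print(order.job_done())"
```

```text
the job is handed in; nothing more can be done
None
```

The job is handed in: the selector rests at speed 5, start was pressed fully down and sprang back, and the stop button, tube, jar and steel angle were left as they were; the hand-in call returned no verdict.

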